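Press a round flask into the mixer's sprung ring and hold it

TASK

On the touch-start mixer, use the red peg to turn the turntable one click counter-clockwise, so that the orange sprung ring takes the rubber pad's place at the green drive mark. Then lift the amber round flask out of its cork ring, set it upright in the orange ring and press it down firmly, but without ramming it, until the ring's springs are fully compressed. Finish while still holding the flask pressed down like that; leave the other things on the bench where they are.

Things in the scene. Friction and masses are not known exactly. Their poses are not given: they have to be found in the camera images.
- turntable (a joint): angle (rad) of the mixer's aluminium turntable (disc 250 mm across, top 72 mm above the bench) about turn_axis; 0 at the start, grows counter-clockwise from above. A spring detent holds it at two clicks, 0 and 1.047 (60 degrees); stops at -0.12 and 1.167. About 5 N at the peg to leave a click, then it turns easily (1 N) and stays where left; within 4 degrees of a click it snaps in.
- turn_axis (a point): centre of the turntable's top face, 72 mm above the bench, fixed on the mixer's base. z is up, the green drive mark lies on its -x side. Base: white housing on a black foot 300 mm across; the drive mark is a green block 22 mm wide sticking out to 195 mm from the axis.
- peg_top (a point): centre of the top of the red upright peg, 18 mm in diameter, 50 mm tall, on a lug outside the turntable's rim, 145 mm from the turn axis; top 121 mm above the bench; turns with the table. At first 30 degrees clockwise of the drive mark, after the click 30 degrees counter-clockwise of it. Fingers closing along the rim's tangent have free room.
- ring_press (a joint): how far (m) the orange sprung ring is pressed down: 0 up, 0.014 at its stop. Springs: three on guide posts 40 mm from the ring's centre (tops 128 mm above the bench); 5 N to start moving, 15 N at the stop. The unpressed flask's weight does not move it.
- spring_ring: orange ring of 8 mm bar, centreline 54 mm across (opening 46 mm), on three sprung posts on the turntable, 88 mm from the turn axis. Origin at the ring's centre, mid-bar, 114 mm above the bench when up; turns with the table, sinks when pressed. At first 60 degrees clockwise of the drive mark. Seated, the flask's origin is 8 mm below this one.
- drive_point (a point): the point, fixed on the base, where the orange ring's centre stands (ring up, 114 mm above the bench) once the table has been clicked round to the drive mark; 88 mm from the turn axis
- flask: amber round-bottomed flask, closed by a blue stopper; origin at the bottom of the ball, z up along the neck. Ball 64 mm in diameter (centre at z = 32 mm), neck 26 mm in diameter from z = 60 to 107 mm, stopper 31 mm in diameter from z = 107 to 119 mm. 0.2 to 0.3 kg, heavy at the bottom. Grip it round the neck at z = 88 mm. Stands upright in the cork ring.
- cork_ring: cork ring on which the flask stands, fixed to the bench, 84 mm across, 22 mm high, hole 40 mm; origin at the bench under its centre. The standing flask's origin is 9 mm above the bench.
- staining_jar: bystander: white open ceramic jar, 72 mm across, 75 mm high; origin under its centre
- conical_flask: bystander: green conical flask, 76 mm across, 108 mm high; origin under its centre
- reagent_bottle: bystander: white bottle with a blue cap, 72 mm across, 150 mm high; origin under its centre
- small_bottle: bystander: small clear bottle with a red cap, 48 mm across, 90 mm high; origin under its centre
- brush: bystander: brush lying on the bench, 170 mm long along its x
- slide_box: bystander: white slide box 85 x 60 x 32 mm; origin under its centre
Mind the look-alikes: they are no part of the job. Several things have the shape of the flask; the one meant has the colours described above.

How it is judged:
On the way, in this order (a step that is already met when the one before it is completed fails the run):
1. the turntable rests in the next click, the orange ring at the drive mark, the flask still in its cork ring (value of joint turntable between 0.967 and 1.127 rad and velocity of joint turntable between -0.1 and 0.1 rad/s and distance between flask and cork_ring below 0.03 m), for 0.2 s.
2. the flask is lifted clear of the cork ring, held upright (height (world z) of flask above 0.05 m and angle between flask's own z axis and vertical below 0.6 rad and contact force between flask and the fingers above 1 N), for 0.1 s.
At the end, for the whole second after the job is handed in: table in its second click (1.047 within 0.08 rad); flask in the orange ring, centred within 7 mm, upright within 10 degrees, held down by the robot so that the ring is at least 10.5 of 14 mm down and carries over 8 N from it through the last second; the robot does not touch the ring (value of joint turntable between 0.967 and 1.127 rad and horizontal distance between spring_ring and drive_point below 0.01 m and value of joint ring_press above 0.0105 m and horizontal distance between flask and spring_ring below 0.007 m and z of flask in the frame of spring_ring between -0.013 and -0.003 m and angle between flask's own z axis and vertical below 0.17 rad and contact force between flask and spring_ring above 8 N and contact force between flask and the fingers above 3 N and contact force between each of the arm, the fingers and spring_ring below 0.5 N and linear speed of flask below 0.02 m/s); the arm keeps its last pose, push and grip.
It fails at once if the flask is rammed: more than 60 N between flask and ring (contact force between flask and spring_ring above 60 N).
It fails at once if the flask is tipped over (angle between flask's own z axis and vertical above 0.8 rad).
It fails at once if a bystander is moved by more than 30 mm (distance of any of staining_jar, conical_flask, reagent_bottle, small_bottle, brush, slide_box from where it was at the start of the episode above 0.03 m).
It also fails if it takes over 64 s, if anything falls off the work surface, if the arm or the gripper's body presses on something with over 40 N, if the wrist force passes 120 N, or if a joint passes its speed limit or range.

ROBOT

A 6-joint arm with a two-finger parallel gripper is mounted at the origin on the work surface. World frame = base frame: x ahead of the robot, y to its left, z up, the work surface at z = 0. Lengths are in m, angles in rad, forces in N, time in s.
With the tool pointing down it reaches from about 0.35 to 0.975 m from the base axis. Payload 17.4 kg.
Tool frame: the origin (TCP) lies midway between the tips of the shut fingers; the grasp point (between the pads) lies 19 mm behind it; z points along the fingers, y is the line along which they close (so a half turn about z gives the same grasp; the last joint's range is limited). The gripper opens to 85 mm and grips with 20 to 120 N. Pads are 22 mm wide; open, the fingers measure 114 mm over their backs; the gripper's body (76 mm by 85 mm) begins 54 mm behind the grasp point. The pads swing forward as they close: fully open they stand 13 mm farther back than shut.
Start: joints at [1.103, 0.116, 1.442, -0, 1.584, -0.038], TCP at [0.281, 0.614, 0.231] pointing down, gripper open.
Joint ranges: [-2.83, 2.83], [-0.83, 2.19], [0.07, 2.5], [-1.14, 4.28], [0.01, 3], [-2.97, 2.97]. Speed limits (rad/s): [1.89, 1.89, 2.22, 3.14, 3.14, 3.14].

INTERFACE

Orientations are given as a unit quaternion [w, x, y, z].
In Python, from rig import read_state, snapshot, camera_info, sign_off gives the robot as it stands. The module is installed in compiled form; this text tells all that it offers.
- The arm moves only by the tool servo_tool, never from a script. Its argument "plan" is a list of rows, each an object of numbers: "jaw": the opening, from 0 (shut) to 1 (fully open); "x", "y", "z": the shift along the tool's x, y, z in units of 25 mm (1.0 is 25 mm); "rx", "ry", "rz": the turn, a rotation vector about the tool's x, y, z in rad. In form: [{"jaw": .., "x": .., "y": .., "z": .., "rx": .., "ry": .., "rz": ..}, ...]. A call has 1 to 20 rows; each row is the pose to reach, as a shift and turn from the pose commanded when the call began, along the tool's axes at that moment; what a row does not reach only later rows make up. A row lasts 1/8 s, in which the tool goes at most 62.5 mm and 10.7 degrees, less where a joint would pass 70% of its speed; a pose out of reach is approached as far as the arm can. A call with a gripper value outside its range is refused whole. The fingers move at their own pace and stop on an object; "force" is the grip in N (left out, the last holds). Time passes only in rows, so rows that repeat a pose let the fingers close. It gives the time, the measured TCP pose, the force, the opening and the grip force at its end, in the units of the state.
- read_state(): the state, without advancing time (a new reading comes with each control period).
- snapshot(name): name is "scene" or "top"; returns (picture, depth): 420x560x3 uint8, red, green, blue; 420x560 float32, m along the optical axis (not along the pixel's ray), 0 where there is no reading.
- camera_info(name): a dict with "camera_matrix" (3x3 intrinsics, pixels), "R" (3x3) and "t" (3): a world point X has camera coordinates R X + t. Camera axes: x right, y down, z forward; pixel columns grow to the right and rows downward; lengths in m; the calibration is good to about 2 mm. A picture is of the moment at which its call begins. camera_info takes no time and is no camera call.
- sign_off(): hands the job in; it is judged then, once.
The state is a dict: "clock": time; "joints": joint angles; "qd": joint speeds; "joint_efforts": joint torques, N m; "tcp_pos": TCP position; "tool_rot": TCP orientation; "wrist_force": force on the tool from outside, world axes, zero at the start; "wrist_torque": the same for the moment, N m; "width": opening from 0.0 (shut) to 1.0 (fully open); "grip_force": force on a finger pad.
Only numpy, scipy, OpenCV 4.12 (cv2) and the standard library are available. Lean on these libraries where they do the work, as an engineer would, in place of code of your own. Each camera call takes 0.05 s, during which the arm holds its last target. There are 200 camera calls.

## Working session

There is one attempt and no reset: what is moved stays moved. The work goes in short steps, Python scripts to look and compute and a tool call to move; the robot and the scene stay as the last step left them, time stands still between calls to the robot, and variables do not carry over. Pictures are saved under pics/ and viewed, at most 10 in all, crops included, and the job is handed in when it is done.

Besides the shell and the picture viewer there is one more tool, called as a command line: name --argument value ..., lists and objects as JSON in quotes. servo_tool: Moves the arm, as the interface text tells. Its arguments: {"type":"object","properties":{"plan":{"type":"array","items":{"type":"object","properties":{"jaw":{"type":"number"},"x":{"type":"number"},"y":{"type":"number"},"z":{"type":"number"},"rx":{"type":"number"},"ry":{"type":"number"},"rz":{"type":"number"}}}},"force":{"type":"number"}},"required":["plan"]}

```bash
mkdir -p pics; cat > h.py <<'E'
import numpy as np, cv2
from rig import *
def save(n,f):
    p,d=snapshot(n); cv2.imwrite(f,p[:,:,::-1]); np.savez(f'/tmp/{n}.npz',p=p,d=d); return p,d
def pts(n,d):
    c=camera_info(n);K=np.array(c["camera_matrix"]);R=np.array(c["R"]);t=np.array(c["t"])
    v,u=np.mgrid[:d.shape[0],:d.shape[1]]
    X=np.stack([(u-K[0,2])/K[0,0]*d,(v-K[1,2])/K[1,1]*d,d],-1)
    return (X-t)@R
def ray(n,u,v,z):
    c=camera_info(n);K=np.array(c["camera_matrix"]);R=np.array(c["R"]);t=np.array(c["t"])
    o=-R.T@t; r=R.T@np.linalg.inv(K)@[u,v,1]; return o+r*(z-o[2])/r[2]
E
python3 - <<'E'
from h import *
s=read_state(); print(s)
for n in("scene","top"): save(n,f"pics/{n}1.png"); c=camera_info(n); print(-np.array(c["R"]).T@c["t"], c["R"])
E
```

```text
{'clock': 0.0, 'joints': array([ 1.10316791e+00,  1.16469253e-01,  1.44226293e+00, -2.27293999e-05,
        1.58396919e+00, -3.77749768e-02]), 'qd': array([ 9.81051452e-05,  7.60503543e-04, -3.84749059e-04,  2.34863316e-04,
        3.47395143e-04, -1.29571356e-04]), 'joint_efforts': array([-4.67957616e-04, -7.32016969e+01, -6.32464957e+01, -1.30325825e-04,
        6.69101224e-03,  1.48910243e-05]), 'tcp_pos': array([0.28121422, 0.61343051, 0.2305749 ]), 'tool_rot': array([-1.27598733e-04,  2.13275942e-01,  9.76991845e-01, -5.39595406e-04]), 'wrist_force': array([ 0.75119116, -0.55216046,  0.15302566]), 'wrist_torque': array([-0.03535911, -0.00584327,  0.0365886 ]), 'grip_force': 0.0, 'width': 0.998697661263763}
[ 1.41274152 -0.34841045  1.01119655] [[ 0.3778703   0.92572978 -0.01544047]
 [ 0.64690143 -0.27591377 -0.71090796]
 [-0.66236891  0.25864254 -0.70311554]]
[ 2.98106543e-01 -1.15233407e-03  1.59203528e+00] [[-0.02196372 -0.99968923  0.01179161]
 [-0.98466147  0.01958858 -0.17337266]
 [ 0.1730878  -0.01541865 -0.9847857 ]]
```

View pics/scene1.png

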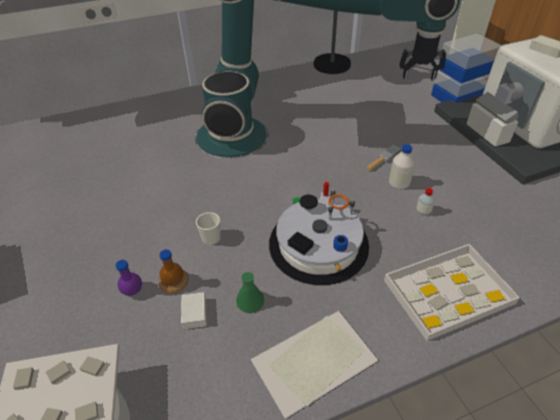

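View pics/top1.png

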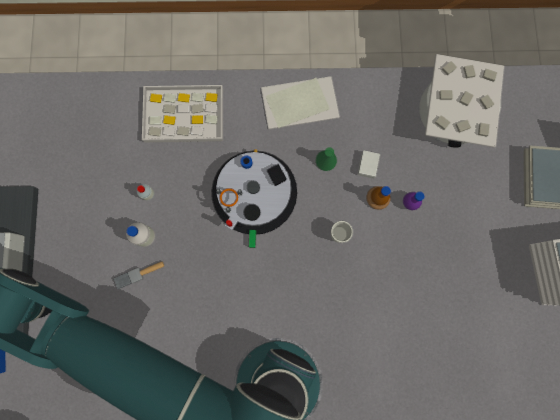

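The scene picture shows the mixer at about (320,235), with the red peg at (326,188), the orange ring at (340,202) and the green mark at (297,201). There are two flask shapes. One is amber with a blue stopper and stands in a cork ring, at (172,272) in scene and (380,196) in top. The other is purple, at (129,280) in scene and (413,201) in top. The amber one fits the description, so I'll confirm it in a crop and measure.

```bash
python3 - <<'E'
from h import *
out=[]
for n in("top","scene"):
    z=np.load(f'/tmp/{n}.npz');p,d=z['p'],z['d'];P=pts(n,d)
    H=cv2.cvtColor(p,cv2.COLOR_RGB2HSV).astype(int);h,s,v=H[...,0],H[...,1],H[...,2]
    x0,y0,x1,y1=((190,130,440,260) if n=="top" else (90,170,380,330))
    B=np.zeros(d.shape,bool);B[y0:y1,x0:x1]=1
    for nm,m in dict(red=((h<5)|(h>174))&(s>170)&(v>90),orange=(h>=6)&(h<16)&(s>150)&(v>90),green=(h>50)&(h<80)&(s>130)&(v>60),blue=(h>100)&(h<125)&(s>150)&(v>60)).items():
        k,l,st,c=cv2.connectedComponentsWithStats((m&B).astype(np.uint8))
        for i in range(1,k):
            if st[i,4]<12: continue
            q=P[(l==i)&(d>0)]; hi=q[q[:,2]>np.percentile(q[:,2],60)]
            print(n,nm,c[i].round(1),st[i,:5],"mean",q.mean(0).round(3),"top part",hi.mean(0).round(3),"zmax",np.percentile(q[:,2],97).round(3))
    # disc
    m=(np.abs(P[...,2]-.072)<.004)&B&(s<60)&(v>110)
    k,l,st,c=cv2.connectedComponentsWithStats(m.astype(np.uint8)); i=1+st[1:,4].argmax()
    pp=P[l==i][:,:2].astype(np.float32); (cx,cy),r=cv2.minEnclosingCircle(pp)
    hull=cv2.convexHull(pp)[:,0]; A=np.c_[2*hull,np.ones(len(hull))]; sol=np.linalg.lstsq(A,(hull**2).sum(1),rcond=None)[0]
    print(n,"disc",cx,cy,r,"fit",sol[:2],np.sqrt(sol[2]+sol[0]**2+sol[1]**2))
    a,b=((360,150,440,230) if n=="top" else (100,230,220,310))[:2],((360,150,440,230) if n=="top" else (100,230,220,310))[2:]
    out.append(cv2.resize(p[a[1]:b[1],a[0]:b[0]],(400,400 if n=="top" else 267),interpolation=cv2.INTER_CUBIC))
    e=(190,140,310,260) if n=="top" else (260,170,380,290)
    out.append(cv2.resize(p[e[1]:e[3],e[0]:e[2]],(400,400),interpolation=cv2.INTER_CUBIC))
o=np.zeros((600,800,3),np.uint8)
o[:300,:300]=cv2.resize(out[0],(300,300));o[:300,300:600]=cv2.resize(out[1],(300,300));o[300:567,:400]=out[2];o[300:,400:700]=cv2.resize(out[3],(300,300))
cv2.imwrite('pics/crop1.png',o[:,:,::-1])
E
```

```text
top red [228.7 222.7] [226 220   6   6  27] mean [0.516 0.147 0.114] top part [0.519 0.149 0.122] zmax 0.125
top orange [228.4 196.9] [220 189  18  18  91] mean [0.6   0.148 0.116] top part [0.602 0.155 0.119] zmax 0.122
top green [330.6 157.3] [324 150  12  20  87] mean [ 0.739 -0.195  0.069] top part [ 0.746 -0.185  0.107] zmax 0.112
top green [251.8 238.1] [249 230   7  18 117] mean [0.475 0.078 0.022] top part [0.477 0.078 0.027] zmax 0.03
top blue [246.2 162. ] [241 156  11  12  84] mean [0.72  0.09  0.098] top part [0.719 0.092 0.104] zmax 0.107
top blue [385.6 190.6] [382 187   9   9  62] mean [ 0.608 -0.362  0.126] top part [ 0.61  -0.362  0.129] zmax 0.133
top blue [419. 196.] [415 192   9   9  65] mean [ 0.591 -0.472  0.117] top part [ 0.591 -0.472  0.12 ] zmax 0.123
top disc 0.6297587156295776 0.08067873120307922 0.13776856660842896 fit [0.63636804 0.0712019 ] 0.12460008842685637
scene red [325.6 188.3] [324 182   5  13  50] mean [0.525 0.147 0.105] top part [0.524 0.148 0.119] zmax 0.124
scene orange [338.4 201.1] [329 195  20  14  83] mean [0.602 0.149 0.118] top part [0.601 0.145 0.121] zmax 0.122
scene orange [166.7 273.3] [160 263  16  19 180] mean [ 0.625 -0.37   0.066] top part [ 0.621 -0.364  0.076] zmax 0.093
scene green [296.1 199.7] [294 198   6   5  24] mean [0.462 0.077 0.029] top part [0.469 0.077 0.035] zmax 0.053
scene blue [340.  243.6] [334 236  13  15 142] mean [0.735 0.087 0.098] top part [0.731 0.09  0.104] zmax 0.105
scene blue [165.  254.5] [160 250  11  10  86] mean [ 0.614 -0.36   0.128] top part [ 0.614 -0.36   0.13 ] zmax 0.132
scene blue [121.4 265.1] [116 260  11  11  93] mean [ 0.597 -0.471  0.119] top part [ 0.596 -0.47   0.121] zmax 0.122
scene disc 0.6423536539077759 0.07023370265960693 0.1264086663722992 fit [0.64252049 0.07022849] 0.12432545814999318
```

View pics/crop1.png

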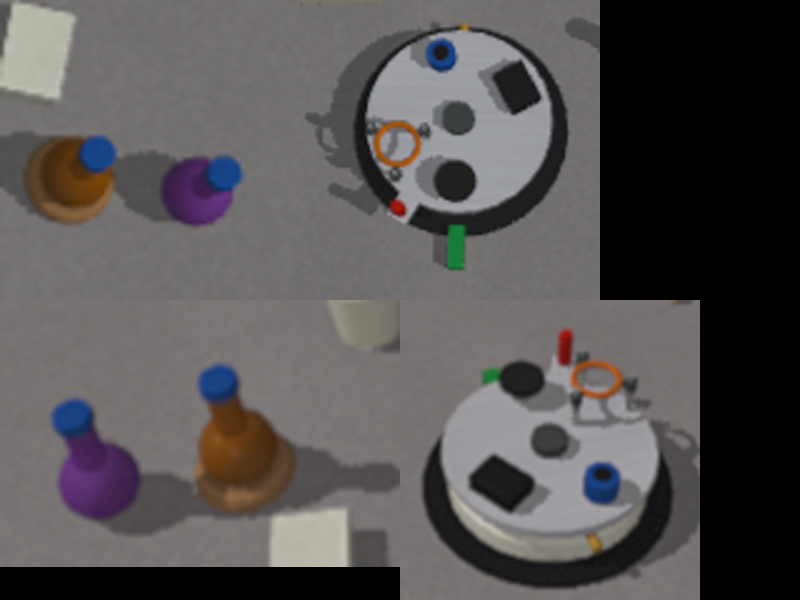

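The crop confirms it: the amber flask with the blue stopper stands in the cork ring, and the purple one is the look-alike standing bare. Axis ≈ (0.639, 0.071), peg ≈ (0.520, 0.148) at r ≈ 0.143 and drive direction ≈ 177°, which agree with the given sizes. Next I'll work out the moves.

```bash
cat >> h.py <<'E'
from scipy.spatial.transform import Rotation as Ro
def go(targets,s=None):
    """targets: (x,y,z,yawdeg of tool y axis); prints rows from the present pose"""
    s=s or read_state(); q=s["tool_rot"]; R=Ro.from_quat([*q[1:],q[0]])
    for x,y,z,a in targets:
        a=np.radians(a); Y=np.array([np.cos(a),np.sin(a),0]);Z=np.array([0,0,-1.]);T=Ro.from_matrix(np.c_[np.cross(Y,Z),Y,Z])
        print("xyz",(R.inv().apply(np.array([x,y,z])-s["tcp_pos"])/.025).round(2),"r",(R.inv()*T).as_rotvec().round(3))
E
python3 - <<'E'
from h import *
# triangulate ring centre + stoppers (bbox centres) from both views
def tri(a,b):
    A=[];B=[]
    for n,(u,v) in (("top",a),("scene",b)):
        p=ray(n,u,v,0.);q=ray(n,u,v,.3);r=(q-p)/np.linalg.norm(q-p);M=np.eye(3)-np.outer(r,r);A.append(M);B.append(M@p)
    return np.linalg.lstsq(np.vstack(A),np.hstack(B),rcond=None)[0]
print("ring",tri((228.5,197.5),(338.5,201.5)), ray("top",228.5,197.5,.116),ray("scene",338.5,201.5,.116))
print("stopper",tri((385.6,190.6),(165,254.5)),ray("top",385.6,190.6,.126),ray("scene",165,254.5,.126))
print("peg",ray("top",228.7,222.7,.115),ray("scene",326,183,.121))
C=np.array([.639,.071]);
go([(.520,.148,.22,57.3),(.520,.148,.086,57.3)])
E
```

```text
ring [0.59920414 0.14950073 0.11326071] [0.59779879 0.14729886 0.116     ] [0.60214763 0.15006069 0.116     ]
stopper [ 0.60935198 -0.36124829  0.12316504] [ 0.60859589 -0.36153848  0.126     ] [ 0.61228296 -0.36026732  0.126     ]
peg [0.51552073 0.14693263 0.115     ] [0.51929531 0.15020255 0.121     ]
xyz [-16.44 -12.94   0.44] r [-0.001  0.     0.141]
xyz [-16.44 -12.94   5.8 ] r [-0.001  0.     0.141]
```

servo_tool --plan '[{"jaw": 0.75, "x": -4, "y": -3, "z": 0.4}, {"jaw": 0.75, "x": -8, "y": -6.4, "z": 0.4, "rz": 0.07}, {"jaw": 0.75, "x": -12, "y": -9.5, "z": 0.4, "rz": 0.14}, {"jaw": 0.75, "x": -16.4, "y": -12.94, "z": 0.4, "rz": 0.14}, {"jaw": 0.75, "x": -16.4, "y": -12.94, "z": 0.4, "rz": 0.14}, {"jaw": 0.75, "x": -16.4, "y": -12.94, "z": 0.4, "rz": 0.14}, {"jaw": 0.75, "x": -16.4, "y": -12.94, "z": 0.4, "rz": 0.14}, {"jaw": 0.75, "x": -16.4, "y": -12.94, "z": 0.4, "rz": 0.14}, {"jaw": 0.75, "x": -16.4, "y": -12.94, "z": 0.4, "rz": 0.14}, {"jaw": 0.75, "x": -16.4, "y": -12.94, "z": 0.4, "rz": 0.14}, {"jaw": 0.75, "x": -16.4, "y": -12.94, "z": 0.4, "rz": 0.14}, {"jaw": 0.75, "x": -16.4, "y": -12.94, "z": 0.4, "rz": 0.14}]'

```text
validation failed for argument at $.pl...
```

servo_tool --plan '[{"jaw": 0.75, "x": -4.0, "y": -3.0, "z": 0.4, "rx": 0.0, "ry": 0.0, "rz": 0.0}]'

```text
clock: 0.22
tcp_pos: [0.3101, 0.5599, 0.2253]
tool_rot: [-0.0, 0.212, 0.977, -0.0]
wrist_force: [1.4, -0.6, -0.3]
width: 0.817
grip_force: 0.0
```

All fields are needed. I'll recompute from here, because the commanded pose had advanced only 62.5 mm.

```bash
python3 - <<'E'
from h import *
print(read_state()["tcp_pos"]); go([(.519,.148,.22,57.3)])
E
```

```text
[0.31007084 0.55992139 0.22531577]
xyz [-14.42 -11.54   0.22] r [-0.001 -0.     0.144]
```

servo_tool --plan '[{"jaw": 0.75, "x": -14.4, "y": -11.5, "z": 0.2, "rx": 0, "ry": 0, "rz": 0.14}, {"jaw": 0.75, "x": -14.4, "y": -11.5, "z": 0.2, "rx": 0, "ry": 0, "rz": 0.14}, {"jaw": 0.75, "x": -14.4, "y": -11.5, "z": 0.2, "rx": 0, "ry": 0, "rz": 0.14}, {"jaw": 0.75, "x": -14.4, "y": -11.5, "z": 0.2, "rx": 0, "ry": 0, "rz": 0.14}, {"jaw": 0.75, "x": -14.4, "y": -11.5, "z": 0.2, "rx": 0, "ry": 0, "rz": 0.14}, {"jaw": 0.75, "x": -14.4, "y": -11.5, "z": 0.2, "rx": 0, "ry": 0, "rz": 0.14}, {"jaw": 0.75, "x": -14.4, "y": -11.5, "z": 0.2, "rx": 0, "ry": 0, "rz": 0.14}, {"jaw": 0.75, "x": -14.4, "y": -11.5, "z": 0.2, "rx": 0, "ry": 0, "rz": 0.14}, {"jaw": 0.75, "x": -14.4, "y": -11.5, "z": 0.2, "rx": 0, "ry": 0, "rz": 0.14}, {"jaw": 0.75, "x": -14.4, "y": -11.5, "z": 0.2, "rx": 0, "ry": 0, "rz": 0.14}, {"jaw": 0.75, "x": -14.4, "y": -11.5, "z": 0.2, "rx": 0, "ry": 0, "rz": 0.14}]'

```text
clock: 1.6
tcp_pos: [0.5181, 0.1484, 0.2213]
tool_rot: [-0.0, 0.28, 0.96, 0.0]
wrist_force: [-0.0, 0.4, 0.1]
width: 0.746
grip_force: 0.0
```

```bash
python3 - <<'E'
from h import *
s=read_state();print(s["clock"],s["tcp_pos"],s["joints"]); go([(.519,.148,.088,57.3)])
p,d=save("scene","/tmp/x.png"); cv2.imwrite("pics/s2.png",cv2.resize(p[120:300,240:420],(600,600),interpolation=cv2.INTER_CUBIC)[:,:,::-1])
E
```

```text
1.6 [0.51808    0.14841502 0.22130171] [ 2.31600937e-01 -1.80000822e-01  1.74672144e+00  1.18568806e-04
  1.57491484e+00 -7.70715533e-01]
xyz [-0.04  0.01  5.33] r [ 0.    -0.     0.002]
```

View pics/s2.png

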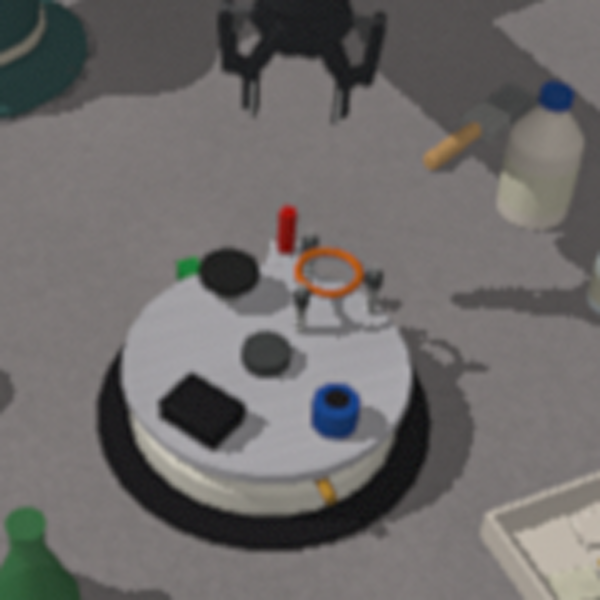

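The gripper hangs above the peg (crop pixel 288,230) with the fingers straddling it along the tangent. Descend, then close.

servo_tool --plan '[{"jaw": 0.75, "x": 0, "y": 0, "z": 2, "rx": 0, "ry": 0, "rz": 0}, {"jaw": 0.75, "x": 0, "y": 0, "z": 4, "rx": 0, "ry": 0, "rz": 0}, {"jaw": 0.75, "x": 0, "y": 0, "z": 5.3, "rx": 0, "ry": 0, "rz": 0}, {"jaw": 0.75, "x": 0, "y": 0, "z": 5.3, "rx": 0, "ry": 0, "rz": 0}, {"jaw": 0.0, "x": 0, "y": 0, "z": 5.3, "rx": 0, "ry": 0, "rz": 0}, {"jaw": 0.0, "x": 0, "y": 0, "z": 5.3, "rx": 0, "ry": 0, "rz": 0}, {"jaw": 0.0, "x": 0, "y": 0, "z": 5.3, "rx": 0, "ry": 0, "rz": 0}, {"jaw": 0.0, "x": 0, "y": 0, "z": 5.3, "rx": 0, "ry": 0, "rz": 0}, {"jaw": 0.0, "x": 0, "y": 0, "z": 5.3, "rx": 0, "ry": 0, "rz": 0}, {"jaw": 0.0, "x": 0, "y": 0, "z": 5.3, "rx": 0, "ry": 0, "rz": 0}]' --force 25

```text
clock: 2.9
tcp_pos: [0.5193, 0.1481, 0.0904]
tool_rot: [0.001, 0.281, 0.96, 0.001]
wrist_force: [1.9, 4.7, 5.3]
width: 0.201
grip_force: 24.6
```

```bash
python3 - <<'E'
from h import *
s=read_state();print(s["clock"],s["tcp_pos"],s["width"],s["wrist_force"])
C=np.array([.639,.071]);P=s["tcp_pos"][:2]; v=P-C; print(np.hypot(*v),np.degrees(np.arctan2(v[1],v[0])))
a0=147.3; v=v/np.hypot(*v)*.145   # rotate the offset v about an axis placed 145 mm away
C2=P-v
for k in range(1,9):
    t=np.radians(60*k/8); w=C2+[[np.cos(t),-np.sin(t)],[np.sin(t),np.cos(t)]]@v
    go([(*w,s["tcp_pos"][2],57.3+60*k/8)],s)
E
```

```text
2.9 [0.51931951 0.14811896 0.09042756] 0.20130198369629845 [1.94401997 4.72813854 5.33375602]
0.14237540017522454 147.20333385498466
xyz [-0.05 -0.76 -0.  ] r [ 0.003  0.002 -0.13 ]
xyz [-0.19 -1.5  -0.  ] r [ 0.003  0.002 -0.261]
xyz [-0.44 -2.22 -0.01] r [ 0.002  0.002 -0.392]
xyz [-0.77 -2.9  -0.01] r [ 0.002  0.002 -0.523]
xyz [-1.19 -3.53 -0.01] r [ 0.002  0.002 -0.654]
xyz [-1.69 -4.11 -0.01] r [ 0.002  0.002 -0.784]
xyz [-2.26 -4.61 -0.01] r [ 0.002  0.003 -0.915]
xyz [-2.89 -5.03 -0.01] r [ 0.002  0.003 -1.046]
```

servo_tool --plan '[{"jaw": 0, "x": -0.01, "y": -0.38, "z": 0, "rx": 0, "ry": 0, "rz": -0.065}, {"jaw": 0, "x": -0.05, "y": -0.76, "z": 0, "rx": 0, "ry": 0, "rz": -0.13}, {"jaw": 0, "x": -0.11, "y": -1.13, "z": 0, "rx": 0, "ry": 0, "rz": -0.196}, {"jaw": 0, "x": -0.19, "y": -1.5, "z": 0, "rx": 0, "ry": 0, "rz": -0.261}, {"jaw": 0, "x": -0.31, "y": -1.86, "z": 0, "rx": 0, "ry": 0, "rz": -0.326}, {"jaw": 0, "x": -0.44, "y": -2.22, "z": 0, "rx": 0, "ry": 0, "rz": -0.392}, {"jaw": 0, "x": -0.6, "y": -2.56, "z": 0, "rx": 0, "ry": 0, "rz": -0.457}, {"jaw": 0, "x": -0.77, "y": -2.9, "z": 0, "rx": 0, "ry": 0, "rz": -0.523}, {"jaw": 0, "x": -0.97, "y": -3.22, "z": 0, "rx": 0, "ry": 0, "rz": -0.588}, {"jaw": 0, "x": -1.19, "y": -3.53, "z": 0, "rx": 0, "ry": 0, "rz": -0.654}, {"jaw": 0, "x": -1.43, "y": -3.83, "z": 0, "rx": 0, "ry": 0, "rz": -0.72}, {"jaw": 0, "x": -1.69, "y": -4.11, "z": 0, "rx": 0, "ry": 0, "rz": -0.784}, {"jaw": 0, "x": -1.97, "y": -4.37, "z": 0, "rx": 0, "ry": 0, "rz": -0.85}, {"jaw": 0, "x": -2.26, "y": -4.61, "z": 0, "rx": 0, "ry": 0, "rz": -0.915}, {"jaw": 0, "x": -2.57, "y": -4.83, "z": 0, "rx": 0, "ry": 0, "rz": -0.98}, {"jaw": 0, "x": -2.89, "y": -5.03, "z": 0, "rx": 0, "ry": 0, "rz": -1.046}, {"jaw": 0, "x": -2.89, "y": -5.03, "z": 0, "rx": 0, "ry": 0, "rz": -1.046}, {"jaw": 0, "x": -2.89, "y": -5.03, "z": 0, "rx": 0, "ry": 0, "rz": -1.046}]'

```text
clock: 5.15
tcp_pos: [0.5122, 0.0033, 0.0905]
tool_rot: [0.001, -0.236, 0.972, 0.0]
wrist_force: [-0.9, 7.4, 7.8]
width: 0.203
grip_force: 29.0
```

servo_tool --plan '[{"jaw": 0.6, "x": 0, "y": 0, "z": 0, "rx": 0, "ry": 0, "rz": 0}, {"jaw": 0.6, "x": 0, "y": 0, "z": 0, "rx": 0, "ry": 0, "rz": 0}, {"jaw": 0.6, "x": 0, "y": 0, "z": 0, "rx": 0, "ry": 0, "rz": 0}, {"jaw": 0.6, "x": 0, "y": 0, "z": -2, "rx": 0, "ry": 0, "rz": 0}, {"jaw": 0.6, "x": 0, "y": 0, "z": -4, "rx": 0, "ry": 0, "rz": 0}, {"jaw": 0.75, "x": 0, "y": 0, "z": -5.5, "rx": 0, "ry": 0, "rz": 0}, {"jaw": 0.75, "x": 0, "y": 0, "z": -5.5, "rx": 0, "ry": 0, "rz": 0}, {"jaw": 0.75, "x": 0, "y": 0, "z": -5.5, "rx": 0, "ry": 0, "rz": 0}]'

```text
clock: 6.15
tcp_pos: [0.5112, 0.0026, 0.2255]
tool_rot: [-0.0, -0.236, 0.972, 0.0]
wrist_force: [-0.7, -0.1, -0.7]
width: 0.754
grip_force: 0.0
```

```bash
python3 - <<'E'
from h import *
s=read_state();print(s["clock"],s["tcp_pos"],s["joints"])
o=[]
for n in("top","scene"):
    p,d=save(n,f"/tmp/{n}.png");e=(190,140,310,260) if n=="top" else (250,140,370,260)
    o.append(cv2.resize(p[e[1]:e[3],e[0]:e[2]],(400,400),interpolation=cv2.INTER_CUBIC))
    H=cv2.cvtColor(p,cv2.COLOR_RGB2HSV).astype(int);h,q,v=H[...,0],H[...,1],H[...,2]
    m=(h>=5)&(h<17)&(q>140)&(v>80);m2=np.zeros_like(m);m2[e[1]:e[3],e[0]:e[2]]=m[e[1]:e[3],e[0]:e[2]]
    k,l,st,c=cv2.connectedComponentsWithStats(m2.astype(np.uint8))
    for i in range(1,k):
        if st[i,4]>10: 
            x,y,w,hh=st[i,:4];print(n,st[i],ray(n,x+w/2-.5,y+hh/2-.5,.115))
cv2.imwrite("pics/c3.png",np.hstack(o)[:,:,::-1])
E
```

```text
6.15 [0.51124157 0.00260132 0.22546167] [-4.47646520e-02 -2.43826356e-01  1.79391925e+00 -8.07047840e-05
  1.59239565e+00 -2.09169497e+00]
scene [298 191  21  15  89] [0.55261755 0.07496912 0.115     ]
```

View pics/c3.png

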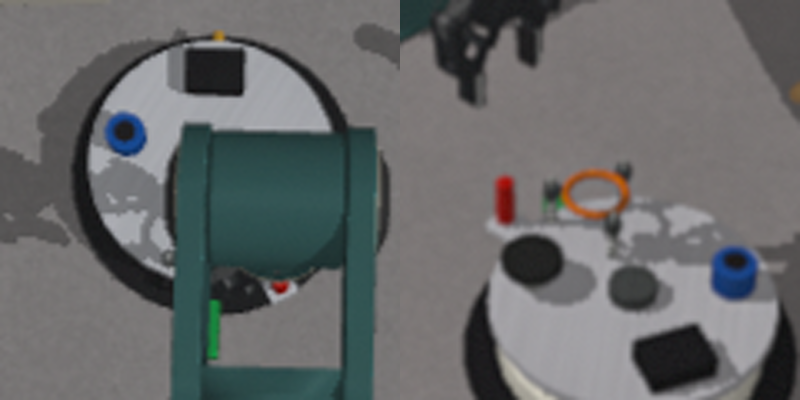

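The ring (orange, right view at 595,193) is now at the drive mark, beside the peg (505,200) and in front of the green block. It measures ≈ (0.552, 0.075), against 0.551, 0.075 expected. Next is the flask.

```bash
python3 - <<'E'
from h import *
go([(.6105,-.361,.225,35),(.6105,-.361,.079,35)])
E
```

```text
xyz [ 3.130e+00 -1.475e+01 -1.000e-02] r [-1.000e-03 -2.000e-03  1.436e+00]
xyz [  3.12 -14.75   5.83] r [-1.000e-03 -2.000e-03  1.436e+00]
```

servo_tool --plan '[{"jaw": 0.8, "x": 0.6, "y": -2.4, "z": 0, "rx": 0, "ry": 0, "rz": 0.17}, {"jaw": 0.8, "x": 1.1, "y": -4.8, "z": 0, "rx": 0, "ry": 0, "rz": 0.34}, {"jaw": 0.8, "x": 1.6, "y": -7, "z": 0, "rx": 0, "ry": 0, "rz": 0.52}, {"jaw": 0.8, "x": 2.1, "y": -9.4, "z": 0, "rx": 0, "ry": 0, "rz": 0.7}, {"jaw": 0.8, "x": 2.6, "y": -11.8, "z": 0, "rx": 0, "ry": 0, "rz": 0.88}, {"jaw": 0.8, "x": 3.12, "y": -14, "z": 0, "rx": 0, "ry": 0, "rz": 1.06}, {"jaw": 0.8, "x": 3.12, "y": -14.75, "z": 0, "rx": 0, "ry": 0, "rz": 1.24}, {"jaw": 0.8, "x": 3.12, "y": -14.75, "z": 0, "rx": 0, "ry": 0, "rz": 1.436}, {"jaw": 0.8, "x": 3.12, "y": -14.75, "z": 0, "rx": 0, "ry": 0, "rz": 1.436}, {"jaw": 0.8, "x": 3.12, "y": -14.75, "z": 0, "rx": 0, "ry": 0, "rz": 1.436}, {"jaw": 0.8, "x": 3.12, "y": -14.75, "z": 0, "rx": 0, "ry": 0, "rz": 1.436}]'

```text
clock: 7.62
tcp_pos: [0.6112, -0.3605, 0.2263]
tool_rot: [-0.0, 0.46, 0.888, -0.0]
wrist_force: [-0.2, 0.5, 0.4]
width: 0.8
grip_force: 0.0
```

```bash
python3 - <<'E'
from h import *
s=read_state();print(s["clock"],s["tcp_pos"],s["width"])
o=[]
for n in("top","scene"):
    p,d=save(n,f"/tmp/{n}.png")
    H=cv2.cvtColor(p,cv2.COLOR_RGB2HSV).astype(int);h,q,v=H[...,0],H[...,1],H[...,2]
    e=(190,140,310,260) if n=="top" else (250,140,370,260)
    m=(h>=5)&(h<17)&(q>140)&(v>80);m2=np.zeros_like(m);m2[e[1]:e[3],e[0]:e[2]]=m[e[1]:e[3],e[0]:e[2]]
    k,l,st,c=cv2.connectedComponentsWithStats(m2.astype(np.uint8))
    for i in range(1,k):
        if st[i,4]>10: x,y,w,hh=st[i,:4];print(n,st[i],c[i],ray(n,x+w/2-.5,y+hh/2-.5,.116),ray(n,*c[i],.116))
    e=(330,140,450,260) if n=="top" else (110,180,230,300)
    o.append(cv2.resize(p[e[1]:e[3],e[0]:e[2]],(400,400),interpolation=cv2.INTER_CUBIC))
cv2.imwrite("pics/c4.png",np.hstack(o)[:,:,::-1])
go([(.6105,-.361,.079,35)])
E
```

```text
7.625 [ 0.61116032 -0.36052224  0.22629131] 0.8002835917749977
top [243 202  18  19  94] [251.28723404 211.08510638] [0.55197712 0.07338047 0.116     ] [0.55171255 0.07406848 0.116     ]
scene [299 191  20  14  71] [308.85915493 196.95774648] [0.55219471 0.07675576 0.116     ] [0.55047911 0.07871448 0.116     ]
xyz [ 0.   -0.03  5.9 ] r [0.    0.    0.002]
```

View pics/c4.png

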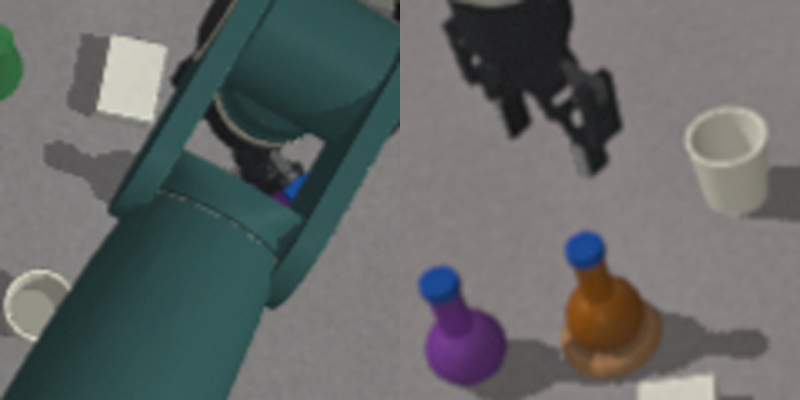

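The gripper stands centred over the amber flask (right view 600,290), clear of the purple one and the jar. The ring is at ≈ (0.552, 0.0745). Descend, grip and lift.

servo_tool --plan '[{"jaw": 0.8, "x": 0, "y": 0, "z": 1.5, "rx": 0, "ry": 0, "rz": 0}, {"jaw": 0.8, "x": 0, "y": 0, "z": 3, "rx": 0, "ry": 0, "rz": 0}, {"jaw": 0.8, "x": 0, "y": 0, "z": 4.5, "rx": 0, "ry": 0, "rz": 0}, {"jaw": 0.8, "x": 0, "y": 0, "z": 5.9, "rx": 0, "ry": 0, "rz": 0}, {"jaw": 0.8, "x": 0, "y": 0, "z": 5.9, "rx": 0, "ry": 0, "rz": 0}, {"jaw": 0.5, "x": 0, "y": 0, "z": 5.9, "rx": 0, "ry": 0, "rz": 0}, {"jaw": 0.3, "x": 0, "y": 0, "z": 5.9, "rx": 0, "ry": 0, "rz": 0}, {"jaw": 0, "x": 0, "y": 0, "z": 5.9, "rx": 0, "ry": 0, "rz": 0}, {"jaw": 0, "x": 0, "y": 0, "z": 5.9, "rx": 0, "ry": 0, "rz": 0}, {"jaw": 0, "x": 0, "y": 0, "z": 5.9, "rx": 0, "ry": 0, "rz": 0}, {"jaw": 0, "x": 0, "y": 0, "z": 5.9, "rx": 0, "ry": 0, "rz": 0}, {"jaw": 0, "x": 0, "y": 0, "z": 5.9, "rx": 0, "ry": 0, "rz": 0}]' --force 70

```text
clock: 9.22
tcp_pos: [0.6118, -0.3614, 0.0811]
tool_rot: [0.001, 0.462, 0.887, -0.0]
wrist_force: [-0.9, -1.0, 5.4]
width: 0.315
grip_force: 68.1
```

servo_tool --plan '[{"jaw": 0, "x": 0, "y": 0, "z": -0.7, "rx": 0, "ry": 0, "rz": 0}, {"jaw": 0, "x": 0, "y": 0, "z": -2, "rx": 0, "ry": 0, "rz": 0}, {"jaw": 0, "x": 0, "y": 0, "z": -3.5, "rx": 0, "ry": 0, "rz": 0}, {"jaw": 0, "x": 0, "y": 0, "z": -5, "rx": 0, "ry": 0, "rz": 0}, {"jaw": 0, "x": 0, "y": 0, "z": -6.3, "rx": 0, "ry": 0, "rz": 0}, {"jaw": 0, "x": 0, "y": 0, "z": -6.3, "rx": 0, "ry": 0, "rz": 0}, {"jaw": 0, "x": 0, "y": 0, "z": -6.3, "rx": 0, "ry": 0, "rz": 0}]'

```text
clock: 10.1
tcp_pos: [0.6109, -0.3606, 0.2355]
tool_rot: [-0.0, 0.462, 0.887, 0.0]
wrist_force: [0.7, 0.3, -3.2]
width: 0.32
grip_force: 69.5
```

```bash
python3 - <<'E'
from h import *
s=read_state();print(s["clock"],s["tcp_pos"],s["width"],s["wrist_force"],s["grip_force"])
go([(.552,.0745,s["tcp_pos"][2],35)])
E
```

```text
10.1 [ 0.61091852 -0.36064817  0.23550001] 0.31960939038886144 [ 0.69080755  0.30086439 -3.24826231] 69.48901772266254
xyz [1.561e+01 8.060e+00 1.000e-02] r [-0.    -0.001  0.   ]
```

servo_tool --plan '[{"jaw": 0, "x": 0.8, "y": 0.4, "z": 0, "rx": 0, "ry": 0, "rz": 0}, {"jaw": 0, "x": 2.2, "y": 1.13, "z": 0, "rx": 0, "ry": 0, "rz": 0}, {"jaw": 0, "x": 4, "y": 2.06, "z": 0, "rx": 0, "ry": 0, "rz": 0}, {"jaw": 0, "x": 5.8, "y": 3, "z": 0, "rx": 0, "ry": 0, "rz": 0}, {"jaw": 0, "x": 7.6, "y": 3.92, "z": 0, "rx": 0, "ry": 0, "rz": 0}, {"jaw": 0, "x": 9.4, "y": 4.85, "z": 0, "rx": 0, "ry": 0, "rz": 0}, {"jaw": 0, "x": 11.2, "y": 5.78, "z": 0, "rx": 0, "ry": 0, "rz": 0}, {"jaw": 0, "x": 13, "y": 6.7, "z": 0, "rx": 0, "ry": 0, "rz": 0}, {"jaw": 0, "x": 14.4, "y": 7.44, "z": 0, "rx": 0, "ry": 0, "rz": 0}, {"jaw": 0, "x": 15.2, "y": 7.85, "z": 0, "rx": 0, "ry": 0, "rz": 0}, {"jaw": 0, "x": 15.6, "y": 8.06, "z": 0, "rx": 0, "ry": 0, "rz": 0}, {"jaw": 0, "x": 15.6, "y": 8.06, "z": 0, "rx": 0, "ry": 0, "rz": 0}, {"jaw": 0, "x": 15.6, "y": 8.06, "z": 0, "rx": 0, "ry": 0, "rz": 0}]'

```text
clock: 11.72
tcp_pos: [0.5525, 0.0735, 0.2361]
tool_rot: [-0.0, 0.462, 0.887, -0.0]
wrist_force: [-0.2, -0.4, -2.2]
width: 0.316
grip_force: 69.6
```

```bash
python3 - <<'E'
from h import *
s=read_state();print(s["clock"],s["tcp_pos"],s["width"],s["wrist_force"],s["grip_force"])
go([(.552,.0745,.185,35)])
p,d=save("scene","/tmp/x.png"); e=(250,120,370,240)
p2,d2=save("top","/tmp/y.png"); e2=(190,140,310,260)
cv2.imwrite("pics/c5.png",np.hstack([cv2.resize(q[e[1]:e[3],e[0]:e[2]],(400,400),interpolation=cv2.INTER_CUBIC) for q,e in((p,e),(p2,e2))])[:,:,::-1])
P=pts("scene",d);H=cv2.cvtColor(p,cv2.COLOR_RGB2HSV).astype(int)
m=(H[...,0]>=5)&(H[...,0]<17)&(H[...,1]>140)&(H[...,2]>50);m[:120]=0;m[240:]=0;m[:,:250]=0;m[:,370:]=0
q=P[m&(d>0)]; b=q[q[:,2]>.14]; print(len(b),b[:,2].min(),b[:,2].max())
b=b[(b[:,2]<.225)]; A=np.c_[2*b,np.ones(len(b))]; o=np.linalg.lstsq(A,(b**2).sum(1),rcond=None)[0]; print("ball fit",o[:3],np.sqrt(o[3]+o[:3]@o[:3]))
E
```

```text
11.725 [0.5524673  0.07354424 0.23605888] 0.31561171737897475 [-0.20084445 -0.36017377 -2.23022801] 69.56447790144011
xyz [0.04 0.01 2.04] r [-0. -0. -0.]
367 0.1856144713482984 0.2677596588556992
ball fit [0.55413535 0.07297521 0.19985249] 0.028599758451922867
```

View pics/c5.png

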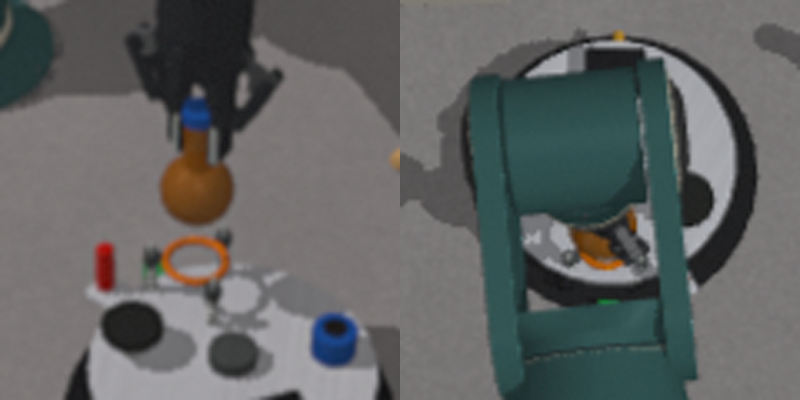

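The flask hangs upright (left view, ball at 197,188) directly over the ring (196,260). I'll lower it to just above contact, then press in small steps.

servo_tool --plan '[{"jaw": 0, "x": 0.02, "y": 0.01, "z": 0.6, "rx": 0, "ry": 0, "rz": 0}, {"jaw": 0, "x": 0.02, "y": 0.01, "z": 1.2, "rx": 0, "ry": 0, "rz": 0}, {"jaw": 0, "x": 0.02, "y": 0.01, "z": 1.7, "rx": 0, "ry": 0, "rz": 0}, {"jaw": 0, "x": 0.02, "y": 0.01, "z": 2.0, "rx": 0, "ry": 0, "rz": 0}, {"jaw": 0, "x": 0.02, "y": 0.01, "z": 2.15, "rx": 0, "ry": 0, "rz": 0}, {"jaw": 0, "x": 0.02, "y": 0.01, "z": 2.25, "rx": 0, "ry": 0, "rz": 0}, {"jaw": 0, "x": 0.02, "y": 0.01, "z": 2.35, "rx": 0, "ry": 0, "rz": 0}, {"jaw": 0, "x": 0.02, "y": 0.01, "z": 2.35, "rx": 0, "ry": 0, "rz": 0}]'

```text
clock: 12.82
tcp_pos: [0.5527, 0.0748, 0.1782]
tool_rot: [0.0, 0.462, 0.887, 0.0]
wrist_force: [1.4, -0.9, 2.2]
width: 0.315
grip_force: 69.2
```

servo_tool --plan '[{"jaw": 0, "x": 0, "y": 0, "z": 0.04, "rx": 0, "ry": 0, "rz": 0}, {"jaw": 0, "x": 0, "y": 0, "z": 0.08, "rx": 0, "ry": 0, "rz": 0}, {"jaw": 0, "x": 0, "y": 0, "z": 0.12, "rx": 0, "ry": 0, "rz": 0}, {"jaw": 0, "x": 0, "y": 0, "z": 0.16, "rx": 0, "ry": 0, "rz": 0}, {"jaw": 0, "x": 0, "y": 0, "z": 0.2, "rx": 0, "ry": 0, "rz": 0}, {"jaw": 0, "x": 0, "y": 0, "z": 0.2, "rx": 0, "ry": 0, "rz": 0}]' --force 90

```text
clock: 13.58
tcp_pos: [0.5526, 0.0748, 0.1728]
tool_rot: [0.0, 0.462, 0.887, 0.0]
wrist_force: [2.0, -0.4, 6.2]
width: 0.311
grip_force: 87.8
```

servo_tool --plan '[{"jaw": 0, "x": 0, "y": 0, "z": 0.05, "rx": 0, "ry": 0, "rz": 0}, {"jaw": 0, "x": 0, "y": 0, "z": 0.1, "rx": 0, "ry": 0, "rz": 0}, {"jaw": 0, "x": 0, "y": 0, "z": 0.15, "rx": 0, "ry": 0, "rz": 0}, {"jaw": 0, "x": 0, "y": 0, "z": 0.2, "rx": 0, "ry": 0, "rz": 0}, {"jaw": 0, "x": 0, "y": 0, "z": 0.24, "rx": 0, "ry": 0, "rz": 0}, {"jaw": 0, "x": 0, "y": 0, "z": 0.28, "rx": 0, "ry": 0, "rz": 0}, {"jaw": 0, "x": 0, "y": 0, "z": 0.28, "rx": 0, "ry": 0, "rz": 0}, {"jaw": 0, "x": 0, "y": 0, "z": 0.28, "rx": 0, "ry": 0, "rz": 0}]'

```text
clock: 14.58
tcp_pos: [0.5529, 0.0747, 0.1664]
tool_rot: [0.001, 0.462, 0.887, 0.0]
wrist_force: [2.1, -1.4, 10.2]
width: 0.308
grip_force: 87.5
```

servo_tool --plan '[{"jaw": 0, "x": 0, "y": 0, "z": 0.03, "rx": 0, "ry": 0, "rz": 0}, {"jaw": 0, "x": 0, "y": 0, "z": 0.06, "rx": 0, "ry": 0, "rz": 0}, {"jaw": 0, "x": 0, "y": 0, "z": 0.06, "rx": 0, "ry": 0, "rz": 0}]'

```text
clock: 14.95
tcp_pos: [0.5529, 0.0747, 0.165]
tool_rot: [0.001, 0.462, 0.887, 0.0]
wrist_force: [1.9, -1.0, 11.1]
width: 0.311
grip_force: 87.4
```

servo_tool --plan '[{"jaw": 0, "x": 0, "y": 0, "z": 0.03, "rx": 0, "ry": 0, "rz": 0}, {"jaw": 0, "x": 0, "y": 0, "z": 0.06, "rx": 0, "ry": 0, "rz": 0}, {"jaw": 0, "x": 0, "y": 0, "z": 0.08, "rx": 0, "ry": 0, "rz": 0}, {"jaw": 0, "x": 0, "y": 0, "z": 0.08, "rx": 0, "ry": 0, "rz": 0}]'

```text
clock: 15.45
tcp_pos: [0.5534, 0.0746, 0.1642]
tool_rot: [0.002, 0.462, 0.887, 0.001]
wrist_force: [1.9, -1.4, 17.9]
width: 0.315
grip_force: 87.7
```

The force has jumped to about 20 N, so the stop is reached. One check picture before handing in.

servo_tool --plan '[{"jaw": 0, "x": 0, "y": 0, "z": 0, "rx": 0, "ry": 0, "rz": 0}, {"jaw": 0, "x": 0, "y": 0, "z": 0, "rx": 0, "ry": 0, "rz": 0}, {"jaw": 0, "x": 0, "y": 0, "z": 0, "rx": 0, "ry": 0, "rz": 0}, {"jaw": 0, "x": 0, "y": 0, "z": 0, "rx": 0, "ry": 0, "rz": 0}]'

```text
clock: 15.95
tcp_pos: [0.5535, 0.0746, 0.1642]
tool_rot: [0.002, 0.462, 0.887, 0.001]
wrist_force: [2.5, -2.1, 18.4]
width: 0.31
grip_force: 87.7
```

```bash
python3 - <<'E'
from h import *
p,d=save("scene","/tmp/x.png"); e=(250,140,350,240)
cv2.imwrite("pics/c6.png",cv2.resize(p[e[1]:e[3],e[0]:e[2]],(600,600),interpolation=cv2.INTER_CUBIC)[:,:,::-1])
print(read_state()["wrist_force"])
E
```

```text
[ 2.28558284 -2.25779968 18.18391904]
```

View pics/c6.png

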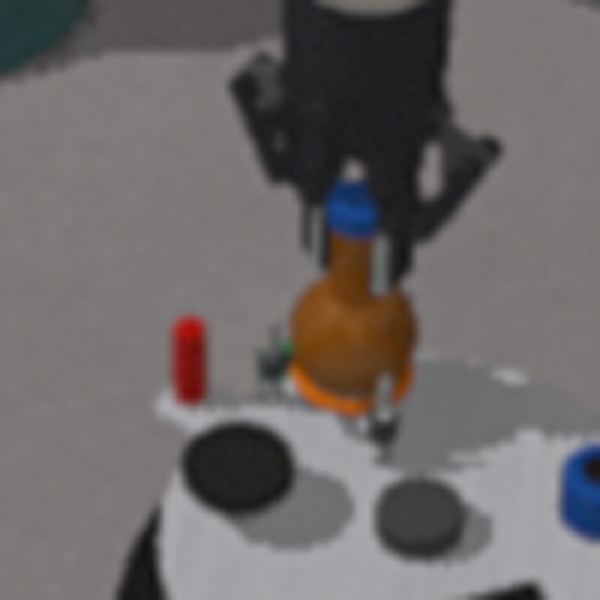

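The flask (ball at 353,345) sits upright and centred in the orange ring (350,390). The ring is down, with a post standing well above it, and the fingers are clear of it. Handing in.

```bash
python3 -c "
from rig import *
print(sign_off())"
```

```text
the job is handed in; nothing more can be done
None
```

I turned the table one click, put the amber flask in the orange ring and handed the job in while still holding it pressed to the stop at about 20 N; `sign_off` returned no verdict.

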